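# Screw a hose-barb elbow into a clamped socket, hand-tight plus an eighth of a turn

## Task

Screw the loose hose-barb elbow into the threaded socket held in the machine vice: start the thread squarely without forcing it, run it down until you feel it begin to tighten on the rubber seal, then nip it up by an eighth of a turn more and stop. Let go of it there, screwed in and upright, and leave the other parts on the bench alone.

Things in the scene. Friction and masses are not known exactly. Their poses are not given: they have to be found in the camera images.
- elbow_grip (a point): centre of the elbow's body, 62 mm above its foot: where to grasp it. The elbow is one grey plastic piece (0.24 kg, give or take 25 percent) standing upright on its threaded end. Own z: thread axis, up; own x: where the barb points. Body 36 mm along x, 38 mm across two flats facing own +y and -y, from 37 to 87 mm above the foot
- elbow_foot (a point): centre of the elbow's flat foot, on the thread axis: lower end of a smooth pilot nose 34.4 mm thick (30 at the chamfered foot) and 18 mm long
- elbow_thread (a point): on the elbow's axis 20 mm above its foot, level with the low ends of its two-start right-hand thread: two opposite ridges, each a third of a turn long, lead 12 mm a turn (pitch 6), 46 mm over the crests, on a 39 mm core that reaches from 18 to 31.6 mm. Turned clockwise seen from above it goes down
- elbow_flange (a point): on the elbow's axis 31.6 mm above its foot: underside of the round flange (64 mm wide, 5.4 mm thick) that comes to bear on the rubber seal
- barb_tip (a point): centre of the open end of the elbow's barb, 80 mm from the thread axis along own x, level with elbow_grip. The barb is 23 to 31 mm thick, free of the body from 18 mm off the axis. Axes: the elbow's. Any final direction of the barb is good
- port_mouth (a point): on the axis of the socket near its top face, 87 mm above the bench. The socket, a round aluminium piece 76 mm wide, is clamped mouth up in a grey machine vice; set by hand, its face is up to 3 mm higher or lower than this point and its thread turned up to 80 degrees either way (not seen in the readings). Axes: the vice's, x along it from screw handle to fixed jaw, z up. Jaw tops 22 mm lower
- port_step (a point): on the socket's axis about 14 mm under its face: end of the 49.5 mm wide threaded bore (two ridges, 41 mm across inside) and start of the 36 mm bore, 36 mm deep, for the nose. Play of the elbow: 0.8 mm a side, 1 mm along the axis. Tightened, its foot is about 28 mm below the face
- port_thread (a point): on the socket's axis about 3 mm under its face, where its thread begins. The elbow can enter with the barb any way round and first rests with its foot 19 to 25 mm below the face. With the barb pointing 115 degrees clockwise (from above) of the vice's x, or opposite to that, it begins to tighten after 70 to 250 degrees of clockwise turning; other directions change this angle in step
- port_seal (a point): on the socket's axis about 5 mm above its face: top of the flat black rubber ring round the mouth (68 mm outside, 52 inside, 5 mm high) that the flange squeezes, 8 N per mm. The turning moment is 0.1 N m or less while the elbow runs down, rises steadily once it tightens and reaches 0.2 to 0.45 N m an eighth of a turn (1.5 mm) later; beyond 36 N the ring is crushed
- straight_barb_mid (a point): middle of another loose fitting, to be left alone: a straight grey hose barb standing on a plain 38 mm foot without thread, 73 mm high, largest diameter 48 mm
- bar_offcut_center (a point): middle of a loose steel bar offcut lying on the bench, 24 mm thick, 110 mm long, to be left alone
- drilled_plate_mid (a point): middle of a loose steel plate with two holes lying on the bench, 60 x 50 x 10 mm, to be left alone
Not all that is in view belongs to the job. Leave any pink, red or yellow look-alike of the part that bears elbow_grip alone.

How it is judged:
By the outcome, as a careful person would: the job done as asked, in the order asked, and still so for the second after the job is handed in, with the robot touching nothing.
It also fails if it takes over 72 s, if anything falls off the work surface, if the arm or the gripper's body presses on something with over 40 N, if the wrist force passes 120 N, or if a joint passes its speed limit or range.

## Robot

A 7-joint arm with a two-finger parallel gripper is mounted at the origin on the work surface. World frame = base frame: x ahead of the robot, y to its left, z up, the work surface at z = 0. Lengths are in m, angles in degrees, forces in N, time in s.
With the tool pointing down it reaches from about 0.4 to 0.9 m from the base axis. Payload 5.5 kg.
Tool frame: the origin (TCP) lies at the very end of the fingers, on their centre line; the grasp point (between the pads) lies 19 mm behind it (tcp_to_grasp is the distance from the TCP to the grasp point, in m); z points along the fingers, y is the direction in which the jaws open and shut (so a half turn about z gives the same grasp; the last joint's range is limited). The gripper opens to 85 mm and grips with 20 to 120 N. Pads are 22 mm wide; open, the fingers measure 114 mm over their backs; the gripper's body (76 mm by 85 mm) begins 54 mm behind the grasp point. The pads swing forward as they close: fully open they stand 13 mm farther back than shut.
Start: joints at [-53.102, 28.699, -24.465, 88.831, 12.651, 65.22, -12.049], TCP at [0.242, 0.603, 0.231] pointing down, gripper open.
Joint ranges: [-164.97, 164.97], [-17.58, 116.51], [-87.97, 89.64], [11.32, 138.91], [-80.73, 260.73], [10.89, 115.49], [-147.41, 147.41]. Speed limits (degrees/s): [147.25, 147.25, 180, 180, 180, 180, 180].

## Interface

Orientations are given as a 3x3 rotation matrix whose columns are the frame's x, y, z axes.
In Python, from workcell import get_obs, read_camera, get_calibration, close_job, tcp_to_grasp gives the robot as it stands. The module is installed in compiled form; this text tells all that it offers.
- The arm moves only by the tool servo_tool, never from a script. Its argument "steps" is one flat list of numbers, 5 for each row, row after row: the opening, from 0 (shut) to 1 (fully open), then the shift along the tool's x, y, z in cm, then the turn about the tool's z in degrees. A call has 1 to 5 rows; each row is the pose to reach, as a shift and turn from the pose measured when the call began, along the tool's axes at that moment; what a row does not reach only later rows make up. A row lasts 1/12 s, in which the tool goes at most 41.7 mm and 7.16 degrees, less where a joint would pass 70% of its speed; a pose out of reach is approached as far as the arm can. A call with a gripper value outside its range is refused whole. The fingers move at their own pace and stop on an object; the grip force is fixed at half the most. Time passes only in rows, so rows that repeat a pose let the fingers close. It gives the time, the measured TCP pose, the force and the opening at its end, in the units of the state.
- get_obs(): the state, without advancing time (a new reading comes with each control period).
- read_camera(name): name is "side" or "top" or "wrist"; returns (picture, depth): 384x512x3 uint8, blue, green, red; 384x512 float32, m along the optical axis (not along the pixel's ray), 0 where there is no reading.
- get_calibration(name): a dict with "intrinsics" (3x3 intrinsics, pixels), "k1" (the pictures are not rectified: a ray, as slopes to the right and down, at radius r is drawn at 1 + k1 r^2 times it, then the intrinsics apply), "R" (3x3) and "t" (3): a world point X has camera coordinates R X + t; the wrist camera has in their place "tool_from_camera" (4x4, takes a point from camera to tool coordinates, whose origin is the TCP and whose axes are the flange's). Camera axes: x right, y down, z forward; pixel columns grow to the right and rows downward; lengths in m; the calibration is good to about 2 mm. A picture is of the moment at which its call begins: read the wrist's pose just before it. get_calibration takes no time and is no camera call.
- close_job(): hands the job in, once; it reports no verdict.
The state is a dict: "t": time; "joint_pos": joint angles; "joint_velocities": joint speeds; "joint_torque": joint torques, N m; "eef_pos": TCP position; "orientation": TCP orientation; "wrist_force": force on the tool from outside, world axes, zero at the start; "moment": the same for the moment, N m; "gripper_width": finger opening in m.
Only numpy, scipy, OpenCV 4.12 (cv2) and the standard library are available. Lean on these libraries where they do the work, as an engineer would, in place of code of your own. Each camera call takes 0.05 s, during which the arm holds its last target.

## Working session

There is one attempt and no reset: what is moved stays moved. The work goes in short steps, Python scripts to look and compute and a tool call to move; the robot and the scene stay as the last step left them, time stands still between calls to the robot, and variables do not carry over. Pictures are saved under pics/ and viewed, and the job is handed in when it is done.

Besides the shell and the picture viewer there is one more tool, called after "Request:" as name(argument=value, ...), one argument or row to a line, values as JSON. servo_tool: Moves the arm, as the interface text tells. Its arguments: {"type":"object","properties":{"steps":{"type":"array","items":{"type":"number"}}},"required":["steps"]}

```bash
mkdir -p pics; cat > h.py <<'E'
import numpy as np, cv2
from workcell import *
def ray(c,u,v):
    K=np.array(c["intrinsics"]);d=np.array([(u-K[0,2])/K[0,0],(v-K[1,2])/K[1,1]]);s=d.copy()
    for _ in range(20): s=d/(1+c["k1"]*(s@s))
    return np.array([s[0],s[1],1.])
def pose(name,obs=None):
    c=get_calibration(name)
    if "R" in c:
        R=np.array(c["R"]);t=np.array(c["t"]); return c,R.T,-R.T@t
    T=np.array(c["tool_from_camera"]);o=obs or get_obs();Ro=np.array(o["orientation"]);p=np.array(o["eef_pos"])
    return c,Ro@T[:3,:3],Ro@T[:3,3]+p
def onplane(name,u,v,z,obs=None):
    c,R,p=pose(name,obs);d=R@ray(c,u,v);return p+d*(z-p[2])/d[2]
def atdepth(name,u,v,dep,obs=None):
    c,R,p=pose(name,obs);return p+R@ray(c,u,v)*dep
def proj(name,X,obs=None):
    c,R,p=pose(name,obs);q=R.T@(np.array(X)-p);s=q[:2]/q[2];s=s*(1+c["k1"]*(s@s));K=np.array(c["intrinsics"])
    return K[0,0]*s[0]+K[0,2],K[1,1]*s[1]+K[1,2],q[2]
E
python3 - <<'E'
from h import *
o=get_obs();print(o,tcp_to_grasp)
for n in("side","top","wrist"):
    im,d=read_camera(n);cv2.imwrite(f"pics/{n}0.png",im);np.save(f"pics/{n}0.npy",d)
    print(n,pose(n,o)[1:])
E
```

```text
{'t': 0.0, 'joint_pos': array([-53.10045866,  28.75258666, -24.451933  ,  88.89462204,
        12.65044966,  65.21915018, -12.04941071]), 'joint_velocities': array([ 0.11116258,  0.004261  ,  0.06121871, -0.02117731,  0.01748234,
        0.00409577, -0.06656101]), 'joint_torque': array([-9.55285286e-04, -5.69520235e+01, -5.81653073e+00, -2.80939829e+01,
        1.06784626e-02,  1.19252759e-02, -1.01780336e-05]), 'eef_pos': array([0.24137702, 0.6027466 , 0.23024766]), 'orientation': array([[-9.28375150e-01,  3.71643603e-01, -7.82358997e-04],
       [ 3.71644423e-01,  9.28373383e-01, -1.81252129e-03],
       [ 5.27093246e-05, -1.97345909e-03, -9.99998051e-01]]), 'wrist_force': array([ 0.93515408, -0.39031334, -0.13351061]), 'moment': array([ 0.01514949, -0.00608098,  0.02303395]), 'gripper_width': 0.08545473628722079} 0.0187
side (array([[ 0.75374499, -0.45564305,  0.47355877],
       [-0.65691502, -0.50244993,  0.56214476],
       [-0.01819778, -0.73480166, -0.67803788]]), array([ 0.04451298, -0.62567873,  0.85845142]))
top (array([[ 0.16330319, -0.95992007,  0.22778393],
       [-0.98657183, -0.15955614,  0.03489791],
       [ 0.00284512, -0.23042415, -0.97308613]]), array([ 0.37066431, -0.01549744,  0.95060405]))
wrist (array([[ 0.37173221,  0.89288552,  0.25410747],
       [ 0.92833827, -0.35700624, -0.10360787],
       [-0.00179201,  0.27441207, -0.96161053]]), array([0.17646511, 0.62946371, 0.37393209]))
```

View pics/side0.png

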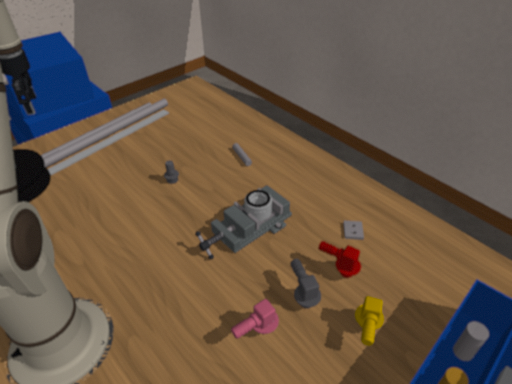

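View pics/top0.png

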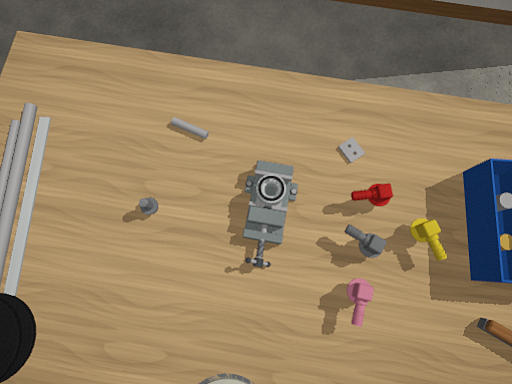

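View pics/wrist0.png

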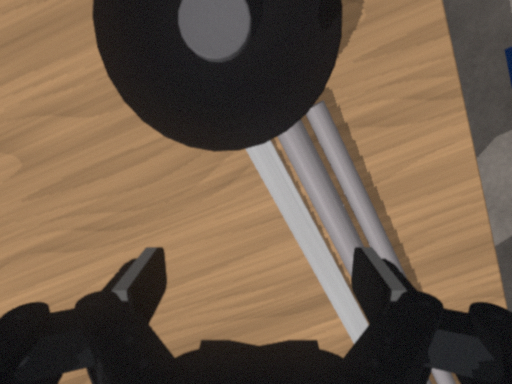

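Candidates for the elbow in the top view are grey (370,243), red (378,195), yellow (427,230), pink (360,292) and the straight grey barb (148,206). The grey elbow at (370,243) is the match, so I'll check it in a close crop.

```bash
python3 - <<'E'
import cv2,numpy as np
im=cv2.imread("pics/top0.png")
a=cv2.resize(im[210:270,335:395],None,fx=9,fy=9,interpolation=cv2.INTER_CUBIC)[:540]
cv2.imwrite("pics/cropE.png",a)
b=cv2.resize(im[155:275,235:305],None,fx=5,fy=5,interpolation=cv2.INTER_CUBIC)
cv2.imwrite("pics/cropP.png",b)
im=cv2.imread("pics/side0.png")
cv2.imwrite("pics/cropS.png",cv2.resize(im[175:315,195:335],None,fx=4,fy=4,interpolation=cv2.INTER_CUBIC))
E
```

```text
(no output)
```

View pics/cropE.png

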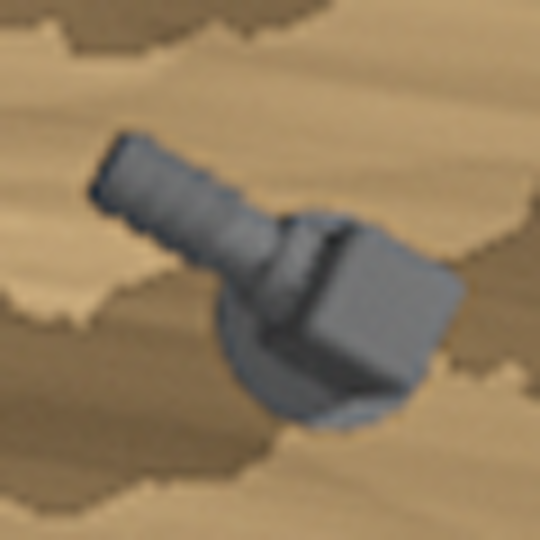

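View pics/cropP.png

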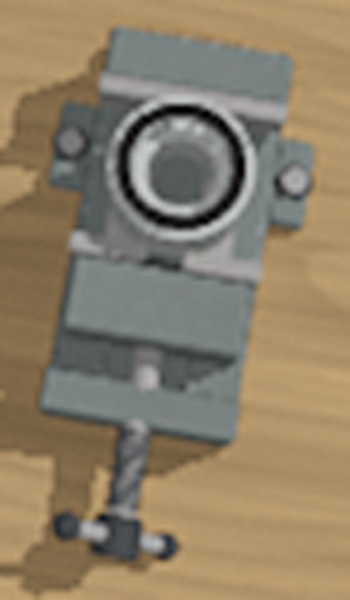

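View pics/cropS.png

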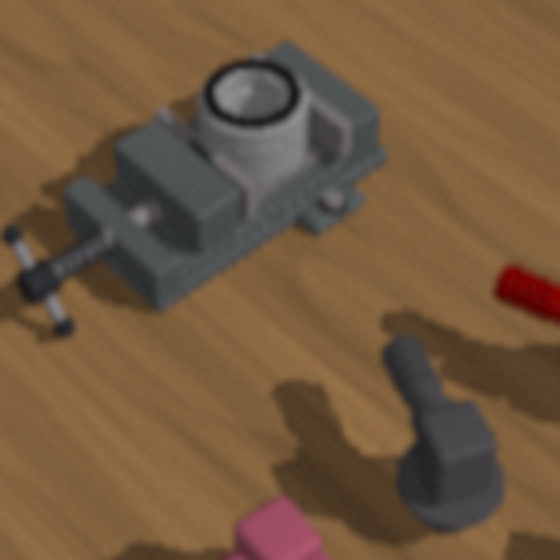

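Crop shows the grey elbow upright: body top face centre at about (377,244), barb tip at about (347,229). The ring centre is at about (271.4,188.6). Next I'll measure these.

```bash
python3 - <<'E'
from h import *
T=lambda x,y,s,ox,oy:(ox+(x+.5)/s-.5,oy+(y+.5)/s-.5)
E=lambda x,y:T(x,y,9,335,210); P=lambda x,y:T(x,y,5,235,155)
r=lambda a:np.round(a,4)
d=np.load("pics/top0.npy")
cs=[onplane("top",*E(*q),.087) for q in[(347,228),(465,288),(400,388),(303,325)]]
print("top corners",r(cs),r(np.mean(cs,0)))
tip=onplane("top",*E(110,168),.062);print("tip",r(tip))
c=np.mean(cs,0);v=tip-c;print(np.hypot(*v[:2]),np.degrees(np.arctan2(v[1],v[0])))
print("flange low",r(onplane("top",*E(325,430),.037)))
u,v_=E(385,308);print("depthpt",r(atdepth("top",u,v_,d[int(round(v_)),int(round(u))])))
for q in[(182,168)]: print("ring",r(onplane("top",*P(*q),.092)))
L=[onplane("top",*P(*q),.065) for q in[(112,28),(292,57),(67,330),(235,362)]];print(r(L))
for a,b in((2,0),(3,1)):
    w=L[b]-L[a];print(np.degrees(np.arctan2(w[1],w[0])))
# side cam ring
S=lambda x,y:T(x,y,4,195,175)
print("ring side",r(onplane("side",*S(253,94),.092)))
cs=[onplane("side",*S(*q),.087) for q in[(487,405),(497,452),(440,465),(430,415)]];print("elbow side",r(np.mean(cs,0)))
# depth around ring
ds=np.load("pics/side0.npy");u,v_=S(253,70)
for n,dd,(u,v_) in(("top",d,P(182,110)),("top",d,P(182,225)),("top",d,P(125,168)),("top",d,P(238,168))):
    print(r(atdepth(n,u,v_,dd[int(round(v_)),int(round(u))])))
E
```

```text
top corners [[ 0.5043 -0.2849  0.087 ]
 [ 0.4932 -0.3182  0.087 ]
 [ 0.4634 -0.3029  0.087 ]
 [ 0.476  -0.2754  0.087 ]] [ 0.4842 -0.2954  0.087 ]
tip [ 0.5141 -0.2247  0.062 ]
0.07671022830339436 67.05854462111823
flange low [ 0.4533 -0.2993  0.037 ]
depthpt [ 0.4838 -0.2959  0.0905]
ring [ 0.5791 -0.017   0.092 ]
[[ 0.6555  0.0318  0.065 ]
 [ 0.6553 -0.0654  0.065 ]
 [ 0.4916  0.0279  0.065 ]
 [ 0.4895 -0.0595  0.065 ]]
1.3460282871058256
-2.035138165409676
ring side [ 0.5772 -0.0197  0.092 ]
elbow side [ 0.484  -0.3015  0.087 ]
[ 0.6094 -0.0123  0.0915]
[ 0.5507 -0.0216  0.0883]
[0.5743 0.0116 0.0922]
[ 0.5841 -0.0451  0.0907]
```

Request:
servo_tool(
  steps=[1,-28.8,-15.7,0,30,1,-28.8,-15.7,0,30,1,-28.8,-15.7,0,30,1,-28.8,-15.7,0,30,1,-28.8,-15.7,0,30],
)

```text
t: 0.57
eef_pos: [0.3749, 0.4409, 0.2308]
orientation: [[-0.613, 0.79, -0.001], [0.79, 0.613, -0.002], [-0.001, -0.002, -1.0]]
wrist_force: [0.7, 0.3, -0.1]
gripper_width: 0.0854
```

```bash
cat >> h.py <<'E'
def to(X,ydir=None,o=None):
    o=o or get_obs();R=np.array(o["orientation"]);p=np.array(o["eef_pos"])
    s=R.T@(np.array(X)-p)*100
    yd=np.degrees(np.arctan2(R[1,1],R[0,1]))
    print("t",round(o["t"],2),"p",p.round(4),"ydir",round(yd,2),"tilt",np.round(R[:2,2],4),"j",np.round(o["joint_pos"],1))
    print("F",np.round(o["wrist_force"],2),"M",np.round(o["moment"],3),"w",round(o["gripper_width"],4))
    print("shift cm",s.round(2),"dist",np.linalg.norm(s).round(2),"turn",None if ydir is None else round((yd-ydir+180)%360-180,2))
E
python3 -c "
from h import *
to([.579,-.017,.23],-23)"
```

```text
t 0.57 p [0.3749 0.4409 0.2308] ydir 37.82 tilt [-0.0007 -0.0016] j [-39.5  20.4 -16.1  99.6   6.4  61.  -19.9]
F [ 0.67  0.31 -0.14] M [-0.017 -0.029  0.03 ] w 0.0854
shift cm [-48.69 -11.96   0.14] dist 50.13 turn 60.82
```

Request:
servo_tool(
  steps=[1,-48.7,-12,0,60,1,-48.7,-12,0,60,1,-48.7,-12,0,60,1,-48.7,-12,0,60,1,-48.7,-12,0,60],
)

```text
t: 0.98
eef_pos: [0.4591, 0.2503, 0.2311]
orientation: [[-0.035, 0.999, -0.001], [0.999, 0.035, -0.002], [-0.001, -0.001, -1.0]]
wrist_force: [1.5, 0.2, 0.1]
gripper_width: 0.0853
```

```bash
python3 -c "
from h import *
to([.579,-.017,.23],-23)"
```

```text
t 0.98 p [0.4591 0.2503 0.2311] ydir 2.02 tilt [-0.0007 -0.0015] j [-27.2  14.1  -5.1 107.5   1.5  58.5 -30.9]
F [1.54 0.15 0.07] M [ 0.015 -0.037 -0.018] w 0.0853
shift cm [-27.14  11.04   0.14] dist 29.3 turn 25.02
```

Request:
servo_tool(
  steps=[1,-27.1,11,0,25,1,-27.1,11,0,25,1,-27.1,11,0,25,1,-27.1,11,0,25,1,-27.1,11,0,25],
)

```text
t: 1.4
eef_pos: [0.5438, 0.0602, 0.2314]
orientation: [[0.393, 0.919, -0.001], [0.919, -0.393, -0.002], [-0.002, 0.0, -1.0]]
wrist_force: [1.0, 0.6, -1.2]
gripper_width: 0.0855
```

```bash
python3 -c "
from h import *
to([.579,-.017,.23],-23)"
```

```text
t 1.4 p [0.5438 0.0602 0.2314] ydir -23.17 tilt [-0.0006 -0.0015] j [-13.7  16.3   5.5 104.6  -1.7  59.2 -30.8]
F [ 0.97  0.59 -1.22] M [ 0.05  -0.052  0.021] w 0.0855
shift cm [-5.71  6.27  0.15] dist 8.49 turn -0.17
```

Request:
servo_tool(
  steps=[1,-5.7,6.2,0,0,1,-5.7,6.2,0,0,1,-5.7,6.2,0,0,1,-5.7,6.2,0,0,1,-5.7,6.2,0,0],
)

```text
t: 1.82
eef_pos: [0.5779, -0.0165, 0.2309]
orientation: [[0.394, 0.919, -0.002], [0.919, -0.394, -0.001], [-0.002, -0.001, -1.0]]
wrist_force: [0.2, 1.0, 0.1]
gripper_width: 0.0856
```

```bash
python3 - <<'E'
from h import *
to([.484,-.297,.22],-23)
o=get_obs();np.save("pics/ow1.npy",o,allow_pickle=True)
im,d=read_camera("wrist");cv2.imwrite("pics/w1.png",im);np.save("pics/w1d.npy",d)
print(proj("wrist",[.579,-.017,.092],o))
E
```

```text
t 1.82 p [ 0.5779 -0.0165  0.2309] ydir -23.23 tilt [-0.0018 -0.0009] j [ -7.2  19.6   7.7 100.3  -2.9  60.4 -21.8]
F [0.25 0.98 0.1 ] M [0.038 0.025 0.013] w 0.0856
shift cm [-29.48   2.43   1.14] dist 29.61 turn -0.23
(np.float64(260.8037888566301), np.float64(185.1215692181745), np.float64(0.29098596231397256))
```

View pics/w1.png

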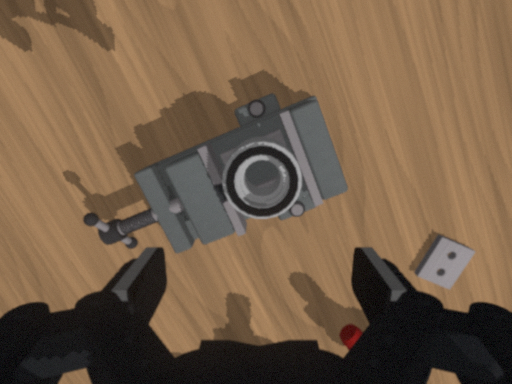

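```bash
python3 - <<'E'
from h import *
o=np.load("pics/ow1.npy",allow_pickle=True).item()
im=cv2.imread("pics/w1.png");d=np.load("pics/w1d.npy")
g=im.max(2);m=(g<45).astype(np.uint8);m[:, :205]=0;m[:,320:]=0;m[:125]=0;m[230:]=0
cs,_=cv2.findContours(m,cv2.RETR_CCOMP,cv2.CHAIN_APPROX_NONE)
for c in sorted(cs,key=len)[-4:]:
    if len(c)>20:
        e=cv2.fitEllipse(c);print(len(c),np.round(e[0],1),np.round(e[1],1),onplane("wrist",*e[0],.092,o).round(4))
cv2.imwrite("pics/w1c.png",cv2.resize(im[120:240,200:330],None,fx=5,fy=5,interpolation=cv2.INTER_CUBIC))
ys,xs=np.nonzero(m);P=np.array([atdepth("wrist",u,v,d[v,u],o) for u,v in zip(xs,ys) if d[v,u]>0])
print("ring depth z",np.median(P[:,2]),P[:,2].std(),P.mean(0))
E
```

```text
32 [219.9 189.9] [ 4.6 16.5] [ 0.5423 -0.0063  0.092 ]
162 [261.4 181.1] [56.8 58.5] [ 0.581  -0.0137  0.092 ]
194 [261.5 180.6] [67.  68.9] [ 0.5813 -0.0133  0.092 ]
ring depth z 0.0910323624108581 0.006072290059285048 [ 0.57986081 -0.01305584  0.08991101]
```

View pics/w1c.png

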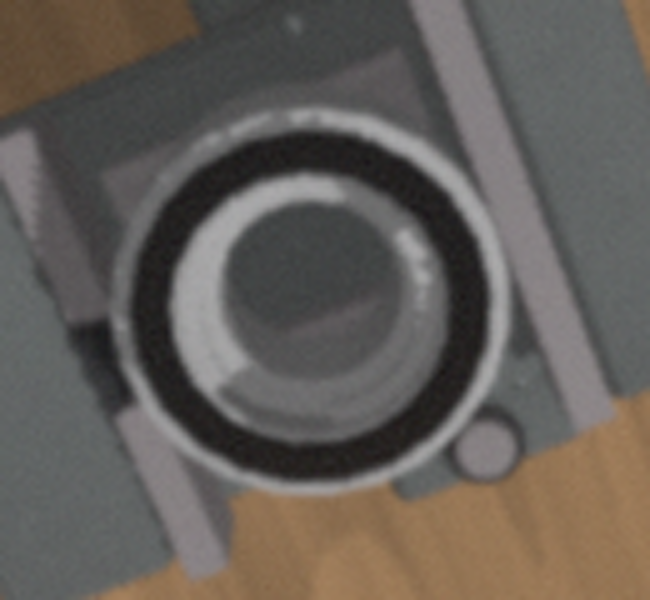

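Request:
servo_tool(
  steps=[1,-29.5,2.4,0,0,1,-29.5,2.4,0,0,1,-29.5,2.4,0,0,1,-29.5,2.4,0,0,1,-29.5,2.4,0,0],
)

```text
t: 2.28
eef_pos: [0.5114, -0.2129, 0.2315]
orientation: [[0.388, 0.922, -0.001], [0.922, -0.388, 0.0], [-0.0, -0.001, -1.0]]
wrist_force: [0.7, -0.4, 0.5]
gripper_width: 0.0852
```

```bash
python3 -c "
from h import *
to([.484,-.297,.23],-23)"
```

```text
t 2.28 p [ 0.5114 -0.2129  0.2315] ydir -22.85 tilt [-0.0014  0.0004] j [  9.   17.2  13.1 103.9  -4.5  59.5   1. ]
F [ 0.72 -0.36  0.51] M [-0.03  -0.039  0.008] w 0.0852
shift cm [-8.81  0.74  0.15] dist 8.84 turn 0.15
```

Request:
servo_tool(
  steps=[1,-8.0,0.7,0,0,1,-8.0,0.7,0,0,1,-8.0,0.7,0,0,1,-8.0,0.7,0,0],
)

```text
t: 2.62
eef_pos: [0.486, -0.2902, 0.2316]
orientation: [[0.391, 0.92, -0.001], [0.92, -0.391, 0.0], [-0.0, -0.001, -1.0]]
wrist_force: [-0.2, 1.0, -0.7]
gripper_width: 0.0855
```

```bash
python3 - <<'E'
from h import *
to([.484,-.297,.22],-23)
o=get_obs();np.save("pics/ow2.npy",o,allow_pickle=True)
im,d=read_camera("wrist");cv2.imwrite("pics/w2.png",im);np.save("pics/w2d.npy",d)
print(proj("wrist",[.484,-.297,.087],o))
im,d=read_camera("top");cv2.imwrite("pics/t2.png",im)
E
```

```text
t 2.62 p [ 0.486  -0.2902  0.2316] ydir -23.0 tilt [-0.0014  0.0004] j [ 15.8  18.6  15.2 102.2  -5.5  60.   10. ]
F [-0.22  0.99 -0.69] M [ 0.07  -0.048 -0.031] w 0.0855
shift cm [-0.7   0.09  1.16] dist 1.36 turn -0.0
(np.float64(260.43394511545006), np.float64(190.9898505307591), np.float64(0.2984019096902763))
```

View pics/w2.png

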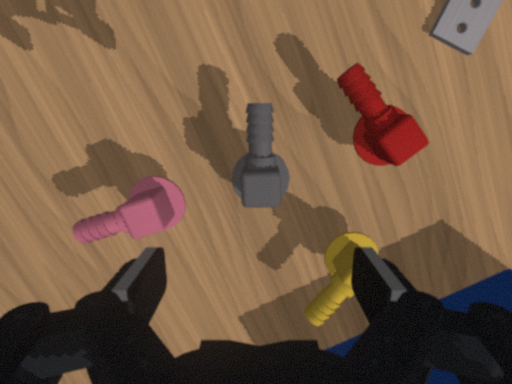

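```bash
python3 - <<'E'
import cv2
im=cv2.imread("pics/w2.png")
cv2.imwrite("pics/w2c.png",cv2.resize(im[95:220,210:310],None,fx=5,fy=5,interpolation=cv2.INTER_CUBIC))
E
```

```text
(no output)
```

View pics/w2c.png

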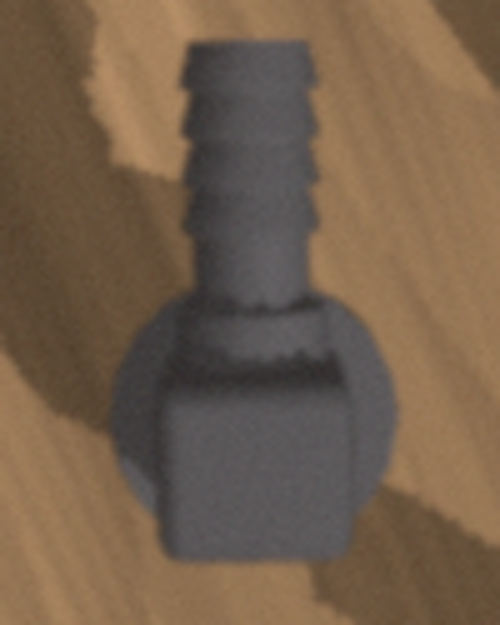

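```bash
python3 - <<'E'
from h import *
o=np.load("pics/ow2.npy",allow_pickle=True).item()
C=lambda x,y:(210+(x+.5)/5-.5,95+(y+.5)/5-.5)
w=lambda x,y,z:onplane("wrist",*C(x,y),z,o)
q=[w(163,390,.087),w(352,390,.087),w(352,560,.087),w(163,560,.087)]
print(np.round(q,4),np.mean(q,0).round(4))
print([np.linalg.norm(q[i]-q[(i+1)%4]).round(4) for i in range(4)])
b1=w(249,40,.0755);b0=w(255,270,.0775);v=b1-b0;print("barb",b1,np.degrees(np.arctan2(v[1],v[0])))
c=np.mean(q,0);print("tip dist",np.hypot(*(b1-c)[:2]),np.degrees(np.arctan2(*(b1-c)[1::-1])))
e=w(113,410,.035);f=w(397,420,.035);print("flange mid",(e+f)/2,np.linalg.norm(e-f))
R=np.array(o["orientation"]);to([*c[:2],.043],None,o)
v=q[1]-q[0];print("edge dir",np.degrees(np.arctan2(v[1],v[0])))
E
```

```text
[[ 0.4752 -0.274   0.087 ]
 [ 0.5077 -0.2878  0.087 ]
 [ 0.4953 -0.3187  0.087 ]
 [ 0.4618 -0.3045  0.087 ]] [ 0.485  -0.2962  0.087 ]
[np.float64(0.0353), np.float64(0.0333), np.float64(0.0364), np.float64(0.0333)]
barb [ 0.51455776 -0.22239531  0.0755    ] 68.58586935300511
tip dist 0.07952039191408279 68.18939558035026
flange mid [ 0.48489643 -0.29584573  0.035     ] 0.06292763567231312
t 2.62 p [ 0.486  -0.2902  0.2316] ydir -23.0 tilt [-0.0014  0.0004] j [ 15.8  18.6  15.2 102.2  -5.5  60.   10. ]
F [-0.22  0.99 -0.69] M [ 0.07  -0.048 -0.031] w 0.0855
shift cm [-0.59  0.18 18.86] dist 18.87 turn None
edge dir -22.980099771998088
```

Request:
servo_tool(
  steps=[1,-0.6,0.2,4,0,1,-0.6,0.2,8,0,1,-0.6,0.2,11,0,1,-0.6,0.2,12,0,1,-0.6,0.2,12,0],
)

```text
t: 3.13
eef_pos: [0.4862, -0.2889, 0.1085]
orientation: [[0.382, 0.924, -0.006], [0.924, -0.382, 0.006], [0.003, -0.008, -1.0]]
wrist_force: [-0.7, 0.2, 0.4]
gripper_width: 0.0852
```

```bash
python3 - <<'E'
from h import *
to([.485,-.296,.044],-23)
im,d=read_camera("side");cv2.imwrite("pics/s3.png",cv2.resize(im[200:340,220:380],None,fx=4,fy=4,interpolation=cv2.INTER_CUBIC))
E
```

```text
t 3.13 p [ 0.4862 -0.2889  0.1085] ydir -22.43 tilt [-0.0063  0.0058] j [ 17.5  27.7  13.4 107.5  -8.7  46.3  13.1]
F [-0.65  0.23  0.44] M [ 0.043  0.029 -0.018] w 0.0852
shift cm [-0.72  0.21  6.45] dist 6.49 turn 0.57
```

View pics/s3.png

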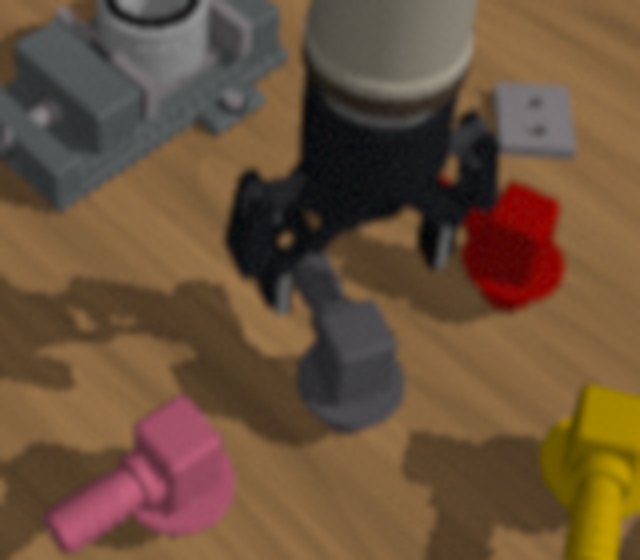

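Request:
servo_tool(
  steps=[1,-0.72,0.21,0,0.5,1,-0.72,0.21,0,0.5,1,-0.72,0.21,0.5,0.5],
)

```text
t: 3.43
eef_pos: [0.4889, -0.2997, 0.1086]
orientation: [[0.391, 0.92, 0.002], [0.92, -0.391, 0.001], [0.002, 0.002, -1.0]]
wrist_force: [0.1, -0.0, -0.4]
gripper_width: 0.0856
```

```bash
python3 - <<'E'
from h import *
to([.485,-.296,.044],-23)
E
```

```text
t 3.43 p [ 0.4889 -0.2997  0.1086] ydir -23.02 tilt [0.0022 0.0009] j [ 18.2  28.   13.6 106.9  -9.   46.   13.5]
F [ 0.06 -0.01 -0.42] M [ 0.033 -0.004 -0.03 ] w 0.0856
shift cm [ 0.17 -0.51  6.46] dist 6.49 turn -0.02
```

Request:
servo_tool(
  steps=[1,0.17,-0.51,0,0,1,0.17,-0.51,0,0,1,0.17,-0.51,0,0],
)

```text
t: 3.68
eef_pos: [0.485, -0.296, 0.1093]
orientation: [[0.391, 0.92, 0.003], [0.92, -0.391, 0.001], [0.002, 0.003, -1.0]]
wrist_force: [1.5, -0.3, 0.2]
gripper_width: 0.0852
```

```bash
python3 - <<'E'
from h import *
to([.485,-.296,.044],-23)
E
```

```text
t 3.68 p [ 0.485  -0.296   0.1093] ydir -23.03 tilt [0.0031 0.0007] j [ 18.   27.5  13.6 107.6  -8.9  45.7  13.4]
F [ 1.53 -0.26  0.22] M [ 0.047 -0.004  0.08 ] w 0.0852
shift cm [-0.01 -0.02  6.53] dist 6.53 turn -0.03
```

Request:
servo_tool(
  steps=[1,0,0,2,0,1,0,0,4,0,1,0,0,5.5,0,1,0,0,6.4,0,1,0,0,6.4,0],
)

```text
t: 4.1
eef_pos: [0.4838, -0.2951, 0.0435]
orientation: [[0.391, 0.92, 0.0], [0.92, -0.391, 0.002], [0.002, -0.001, -1.0]]
wrist_force: [0.2, 0.6, 0.5]
gripper_width: 0.0852
```

```bash
python3 - <<'E'
from h import *
to([.485,-.296,.044],-23)
im,d=read_camera("wrist");cv2.imwrite("pics/w4.png",im)
E
```

```text
t 4.1 p [ 0.4838 -0.2951  0.0435] ydir -23.02 tilt [0.     0.0024] j [ 19.3  33.3  12.1 109.1 -10.8  38.7  14.9]
F [0.23 0.57 0.47] M [0.024 0.028 0.019] w 0.0852
shift cm [-0.03  0.14 -0.05] dist 0.16 turn -0.02
```

View pics/w4.png

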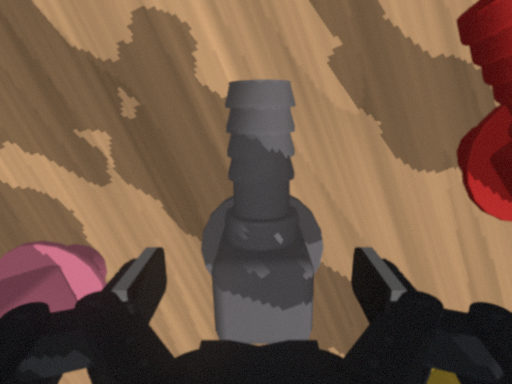

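Request:
servo_tool(
  steps=[1,0,0.14,0,0,0.4,0,0.14,0,0,0,0,0.14,0,0,0,0,0.14,0,0,0,0,0.14,0,0],
)

```text
t: 4.57
eef_pos: [0.4861, -0.2963, 0.0452]
orientation: [[0.391, 0.92, 0.002], [0.92, -0.391, 0.001], [0.002, 0.002, -1.0]]
wrist_force: [-2.0, 1.6, 2.0]
gripper_width: 0.0387
```

Request:
servo_tool(
  steps=[0,0,0,0,0,0,0,0,0,0,0,0,0,0,0,0,0,0,0,0],
)

```text
t: 4.9
eef_pos: [0.486, -0.2963, 0.0453]
orientation: [[0.391, 0.92, 0.002], [0.92, -0.391, 0.001], [0.002, 0.001, -1.0]]
wrist_force: [-0.8, 0.8, 1.0]
gripper_width: 0.0376
```

```bash
python3 - <<'E'
from h import *
to([.485,-.296,.044],-23)
E
```

```text
t 4.9 p [ 0.486  -0.2963  0.0453] ydir -23.02 tilt [0.0021 0.0014] j [ 19.2  33.3  12.1 108.8 -10.8  38.9  14.8]
F [-0.76  0.76  1.01] M [0.097 0.127 0.003] w 0.0376
shift cm [-0.02 -0.11  0.13] dist 0.17 turn -0.02
```

Request:
servo_tool(
  steps=[0,0,0,-2,0,0,0,0,-5,0,0,0,0,-9,0,0,0,0,-13,0,0,0,0,-17,0],
)

```text
t: 5.32
eef_pos: [0.4847, -0.2961, 0.2162]
orientation: [[0.391, 0.92, 0.0], [0.92, -0.391, 0.002], [0.002, -0.001, -1.0]]
wrist_force: [1.6, 0.0, -1.9]
gripper_width: 0.0371
```

```bash
python3 - <<'E'
from h import *
to([.5805,-.016,.22],-23)
im=cv2.imread("pics/top0.png")
g=im.max(2)
for th in(50,60,70):
    m=(g<th).astype(np.uint8)*255;M=np.zeros_like(m);M[170:208,253:290]=m[170:208,253:290]
    cs,_=cv2.findContours(M,cv2.RETR_CCOMP,cv2.CHAIN_APPROX_NONE)
    for c in sorted(cs,key=len)[-3:]:
        if len(c)>30:
            e=cv2.fitEllipse(c);print(th,len(c),np.round(e[0],1),np.round(e[1],1),onplane("top",*e[0],.092).round(4))
E
```

```text
t 5.32 p [ 0.4847 -0.2961  0.2162] ydir -23.03 tilt [0.0002 0.002 ] j [ 16.3  19.7  15.5 102.9  -6.2  58.2  11.2]
F [ 1.61  0.03 -1.88] M [-0.061 -0.079 -0.034] w 0.0371
shift cm [29.53 -2.15 -0.32] dist 29.6 turn -0.03
50 62 [270.7 187.8] [22.  22.6] [ 0.5799 -0.016   0.092 ]
50 69 [270.7 187.8] [23.6 24.3] [ 0.58   -0.0161  0.092 ]
60 62 [270.7 187.8] [21.9 22.3] [ 0.5799 -0.0162  0.092 ]
60 69 [270.7 187.8] [23.9 24.2] [ 0.5799 -0.0162  0.092 ]
70 62 [270.7 187.9] [21.6 22.1] [ 0.5798 -0.016   0.092 ]
70 69 [270.8 187.8] [23.9 24.5] [ 0.58   -0.0162  0.092 ]
```

Request:
servo_tool(
  steps=[0,4,-0.3,0,-7,0,8,-0.6,0,-14,0,12,-0.9,0,-21,0,15.5,-1.2,0,-28,0,19,-1.4,0,-35],
)

```text
t: 5.73
eef_pos: [0.5459, -0.1135, 0.2163]
orientation: [[-0.214, 0.977, -0.001], [0.977, 0.214, 0.002], [0.003, -0.0, -1.0]]
wrist_force: [0.5, -0.1, -2.7]
gripper_width: 0.0376
```

```bash
python3 - <<'E'
from h import *
to([.5805,-.016,.22],137)
E
```

```text
t 5.73 p [ 0.5459 -0.1135  0.2163] ydir 12.34 tilt [-0.0006  0.0024] j [  5.4  18.3   4.4 104.   -1.8  57.8  23. ]
F [ 0.46 -0.14 -2.69] M [-0.079 -0.028  0.019] w 0.0376
shift cm [ 8.79  5.47 -0.35] dist 10.36 turn -124.66
```

Request:
servo_tool(
  steps=[0,2.5,1.5,0,-7,0,5,3,0,-14,0,7,4.3,0,-21,0,8.8,5.5,0,-28,0,8.8,5.5,0,-35],
)

```text
t: 6.15
eef_pos: [0.5816, -0.0088, 0.216]
orientation: [[-0.745, 0.668, -0.001], [0.668, 0.744, 0.006], [0.005, 0.004, -1.0]]
wrist_force: [-0.8, 1.6, -2.7]
gripper_width: 0.0371
```

```bash
python3 - <<'E'
from h import *
to([.5805,-.016,.22],137)
o=get_obs();np.save("pics/ow5.npy",o,allow_pickle=True)
im,d=read_camera("wrist");cv2.imwrite("pics/w5.png",im)
E
```

```text
t 6.15 p [ 0.5816 -0.0088  0.216 ] ydir 48.12 tilt [-0.0005  0.0062] j [  2.1  20.8  -4.6 100.4   1.5  58.8  45.2]
F [-0.81  1.59 -2.71] M [ 0.023 -0.058  0.04 ] w 0.0371
shift cm [-0.4  -0.61 -0.41] dist 0.83 turn -88.88
```

View pics/w5.png

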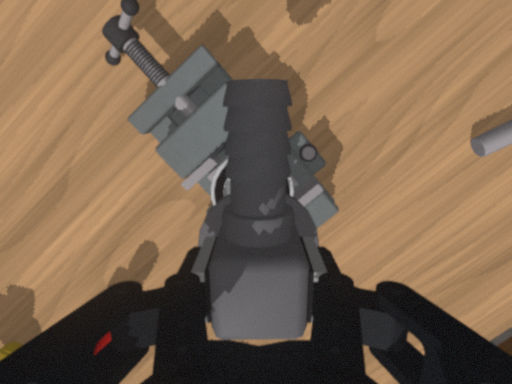

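Request:
servo_tool(
  steps=[0,0,0,0,-7,0,0,0,0,-14,0,0,0,0,-21,0,0,0,0,-28,0,0,0,0,-35],
)

```text
t: 6.62
eef_pos: [0.58, -0.013, 0.215]
orientation: [[-0.993, 0.117, -0.003], [0.117, 0.993, 0.003], [0.004, 0.003, -1.0]]
wrist_force: [0.2, 0.4, -3.7]
gripper_width: 0.0372
```

Request:
servo_tool(
  steps=[0,0,0,0,-7,0,0,0,0,-14,0,0,0,0,-21,0,0,0,0,-28,0,0,0,0,-35],
)

```text
t: 7.03
eef_pos: [0.5792, -0.0143, 0.2143]
orientation: [[-0.88, -0.475, -0.005], [-0.475, 0.88, 0.003], [0.003, 0.005, -1.0]]
wrist_force: [0.6, 0.2, -3.4]
gripper_width: 0.0373
```

```bash
python3 - <<'E'
from h import *
to([.529,.032,.22],137)
E
```

```text
t 7.03 p [ 0.5792 -0.0143  0.2143] ydir 118.33 tilt [-0.0048  0.0029] j [ 12.6  21.7 -17.3 100.2   7.2  59.4 111.1]
F [ 0.58  0.15 -3.44] M [-0.003 -0.011 -0.047] w 0.0373
shift cm [ 2.22  6.47 -0.53] dist 6.86 turn -18.67
```

Request:
servo_tool(
  steps=[0,1.1,3,-0.5,-7,0,2.2,6,-0.5,-14,0,2.2,6.5,-0.5,-18.7,0,2.2,6.5,-0.5,-18.7,0,2.2,6.5,-0.5,-18.7],
)

```text
t: 7.45
eef_pos: [0.5289, 0.0313, 0.2196]
orientation: [[-0.685, -0.728, -0.005], [-0.728, 0.685, 0.002], [0.002, 0.005, -1.0]]
wrist_force: [1.0, -0.5, -2.5]
gripper_width: 0.0376
```

```bash
python3 - <<'E'
from h import *
to([.5805,-.016,.2],137)
o=get_obs();np.save("pics/ow6.npy",o,allow_pickle=True)
im,d=read_camera("wrist");cv2.imwrite("pics/w6.png",im);np.save("pics/w6d.npy",d)
E
```

```text
t 7.45 p [0.5289 0.0313 0.2196] ydir 136.75 tilt [-0.0048  0.0019] j [ 12.7  16.9 -22.4 106.7   7.3  58.1 123.9]
F [ 1.04 -0.49 -2.49] M [-0.032 -0.069  0.008] w 0.0376
shift cm [-0.1  -7.01  1.92] dist 7.27 turn -0.25
```

View pics/w6.png

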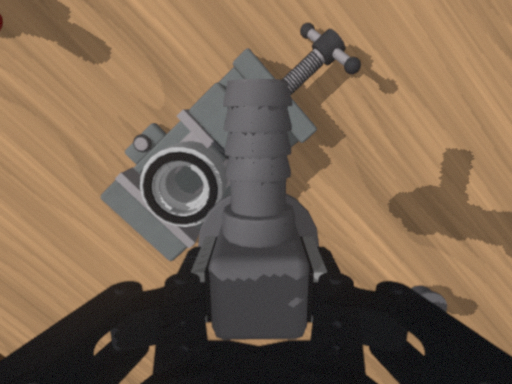

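```bash
python3 - <<'E'
from h import *
o=np.load("pics/ow6.npy",allow_pickle=True).item()
im=cv2.imread("pics/w6.png");d=np.load("pics/w6d.npy")
g=im.max(2)
for th in(40,50):
    m=(g<th).astype(np.uint8);M=np.zeros_like(m);M[145:228,140:219]=m[145:228,140:219]
    cs,_=cv2.findContours(M,cv2.RETR_CCOMP,cv2.CHAIN_APPROX_NONE)
    for c in sorted(cs,key=len)[-3:]:
        if len(c)>50:
            e=cv2.fitEllipse(c);print(th,len(c),np.round(e[0],1),np.round(e[1],1),onplane("wrist",*e[0],.092,o).round(4))
ys,xs=np.nonzero(M);P=np.array([atdepth("wrist",u,v,d[v,u],o) for u,v in zip(xs,ys) if d[v,u]>0])
print("ring z",np.median(P[:,2]))
# elbow in hand: top face centre, expected
print(proj("wrist",np.array(o["eef_pos"])+[0,0,.0417],o))
cv2.imwrite("pics/w6c.png",cv2.resize(im[190:350,180:340],None,fx=3.75,fy=3.75,interpolation=cv2.INTER_CUBIC))
E
```

```text
40 68 [209.3 175.6] [ 6.  21.3] [ 0.5519 -0.0057  0.092 ]
40 122 [202.8 204.3] [12.3 34.2] [0.5751 0.0087 0.092 ]
50 168 [180.5 188. ] [57.  62.2] [ 0.5786 -0.0155  0.092 ]
50 204 [180.3 187.5] [68.  72.5] [ 0.5784 -0.0159  0.092 ]
ring z 0.09099903536661441
(np.float64(257.6170172836026), np.float64(300.22545855838734), np.float64(0.1171612067382537))
```

View pics/w6c.png

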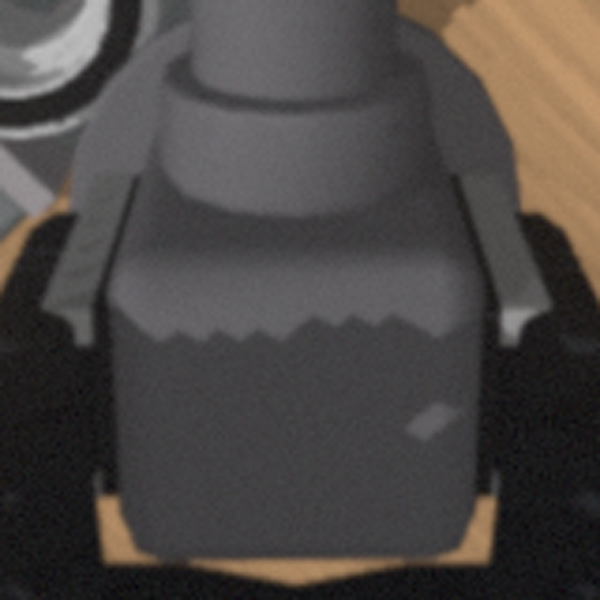

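```bash
python3 - <<'E'
from h import *
o=np.load("pics/ow6.npy",allow_pickle=True).item()
R=np.array(o["orientation"]);p=np.array(o["eef_pos"])
C=lambda x,y:(180+(x+.5)/3.75-.5,190+(y+.5)/3.75-.5)
for n,x,y,h in(("rear",300,556,.0417),("left",112,330,.0417),("right",482,330,.0417),("barb tip up",0,0,0)):
    u,v=C(x,y) if n[0]!="b" else (258,81)
    z=p[2]+(h if n[0]!="b" else .0167+.0155)
    print(n,(R.T@(onplane("wrist",u,v,z,o)-p)*1000).round(1))
# flange left/right extremes: z TCP-.0083 top
for x,y in((75,200),(515,200)):
    print((R.T@(onplane("wrist",*C(x,y),p[2]-.0083-.0027,o)-p)*1000).round(1))
im=cv2.imread("pics/w6.png");cv2.imwrite("pics/w6d.png",cv2.resize(im[60:130,200:320],None,fx=6,fy=6,interpolation=cv2.INTER_CUBIC))
E
```

```text
rear [-16.8   1.  -41.7]
left [  9.6 -17.3 -41.8]
right [  9.5  18.7 -41.6]
barb tip up [ 77.8   0.4 -32.1]
[ -0.5 -30.9  10.9]
[-0.7 31.8 11.2]
```

View pics/w6d.png

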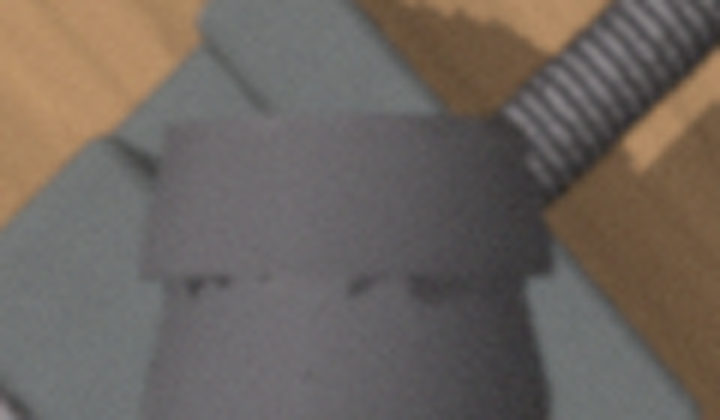

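Request:
servo_tool(
  steps=[0,0,-3,0,-4,0,0,-5.5,1,-8,0,0,-7,1.9,-8,0,0,-7,1.9,-8,0,0,-7,1.9,-8],
)

```text
t: 7.92
eef_pos: [0.5803, -0.0198, 0.1989]
orientation: [[-0.583, -0.812, -0.007], [-0.812, 0.583, 0.002], [0.003, 0.006, -1.0]]
wrist_force: [-0.3, 1.1, -2.3]
gripper_width: 0.0374
```

```bash
python3 - <<'E'
from h import *
to([.5795,-.016,.145],145)
E
```

```text
t 7.92 p [ 0.5803 -0.0198  0.1989] ydir 144.31 tilt [-0.0068  0.0016] j [ 16.2  23.4 -21.5 100.7   9.7  58.2 135.5]
F [-0.3   1.09 -2.34] M [ 0.069 -0.003  0.034] w 0.0374
shift cm [-0.27  0.25  5.39] dist 5.4 turn -0.69
```

Request:
servo_tool(
  steps=[0,-0.27,0.25,1.5,-0.7,0,-0.27,0.25,3,-0.7,0,-0.27,0.25,4.4,-0.7,0,-0.27,0.25,4.5,-0.7,0,-0.27,0.25,4.5,-0.7],
)

```text
t: 8.33
eef_pos: [0.5788, -0.0157, 0.1534]
orientation: [[-0.574, -0.819, -0.009], [-0.819, 0.574, 0.002], [0.004, 0.008, -1.0]]
wrist_force: [0.4, -0.1, -3.0]
gripper_width: 0.0372
```

```bash
python3 - <<'E'
from h import *
to([.5795,-.016,.135],145)
for n in("side","top"):
    im,d=read_camera(n);cv2.imwrite(f"pics/{n}7.png",cv2.resize(im[130:250,200:340],None,fx=5,fy=5,interpolation=cv2.INTER_CUBIC))
E
```

```text
t 8.33 p [ 0.5788 -0.0157  0.1534] ydir 144.96 tilt [-0.0087  0.0018] j [ 15.3  26.4 -21.  103.   11.3  53.2 134.4]
F [ 0.44 -0.11 -2.98] M [ 0.037 -0.072 -0.033] w 0.0372
shift cm [-0.03 -0.09  1.84] dist 1.85 turn -0.04
```

View pics/side7.png

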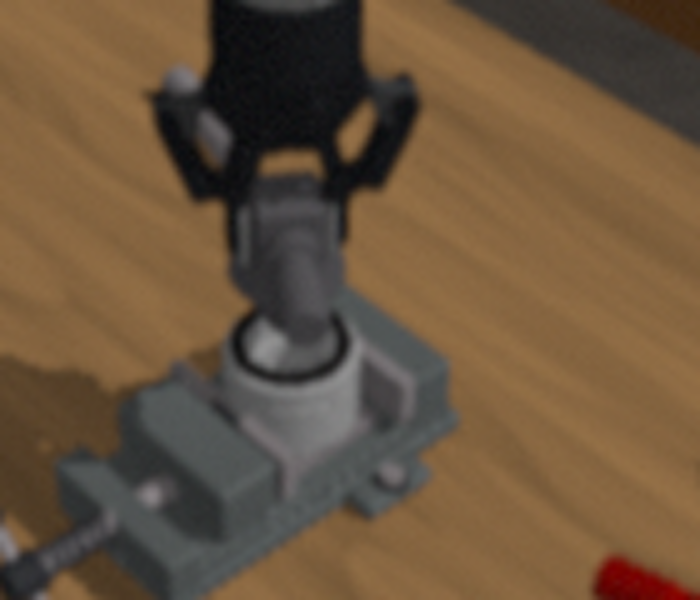

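Request:
servo_tool(
  steps=[0,-0.05,-0.1,0.6,0,0,-0.05,-0.1,1.2,0,0,-0.05,-0.1,1.8,0,0,-0.05,-0.1,2.4,0,0,-0.05,-0.1,2.4,0],
)

```text
t: 8.85
eef_pos: [0.5799, -0.016, 0.1292]
orientation: [[-0.574, -0.819, -0.008], [-0.819, 0.574, 0.002], [0.003, 0.008, -1.0]]
wrist_force: [-0.6, -0.9, -3.8]
gripper_width: 0.0376
```

```bash
python3 - <<'E'
from h import *
to([.5795,-.016,.12],145)
E
```

```text
t 8.85 p [ 0.5799 -0.016   0.1292] ydir 144.97 tilt [-0.0081  0.0017] j [ 14.9  28.3 -20.5 103.8  12.2  50.6 133.8]
F [-0.55 -0.85 -3.78] M [ 0.04  -0.058  0.046] w 0.0376
shift cm [0.02 0.03 0.92] dist 0.92 turn -0.03
```

Request:
servo_tool(
  steps=[0,0,0,0.3,0,0,0,0,0.6,0,0,0,0,0.8,0,0,0,0,1.0,0,0,0,0,1.0,0],
)

```text
t: 9.27
eef_pos: [0.5796, -0.0159, 0.1188]
orientation: [[-0.574, -0.819, -0.009], [-0.819, 0.574, 0.002], [0.004, 0.008, -1.0]]
wrist_force: [-0.6, 0.0, -3.6]
gripper_width: 0.0374
```

Request:
servo_tool(
  steps=[0,0,0,0.1,0,0,0,0,0.2,0,0,0,0,0.3,0,0,0,0,0.3,0],
)

```text
t: 9.6
eef_pos: [0.5795, -0.016, 0.1157]
orientation: [[-0.574, -0.819, -0.009], [-0.819, 0.574, 0.002], [0.004, 0.008, -1.0]]
wrist_force: [0.4, 0.8, -3.7]
gripper_width: 0.0372
```

Request:
servo_tool(
  steps=[0,0,0,0.1,0,0,0,0,0.2,0,0,0,0,0.2,0],
)

```text
t: 9.85
eef_pos: [0.5794, -0.016, 0.1135]
orientation: [[-0.574, -0.819, -0.009], [-0.819, 0.574, 0.002], [0.004, 0.008, -1.0]]
wrist_force: [-0.3, -0.3, -2.9]
gripper_width: 0.0377
```

Request:
servo_tool(
  steps=[0,0,0,0.05,0,0,0,0,0.1,0,0,0,0,0.15,0],
)

```text
t: 10.1
eef_pos: [0.5795, -0.0161, 0.112]
orientation: [[-0.574, -0.819, -0.009], [-0.819, 0.574, 0.002], [0.004, 0.008, -1.0]]
wrist_force: [0.0, -0.2, -2.7]
gripper_width: 0.037
```

Request:
servo_tool(
  steps=[0,0,0,0.05,0,0,0,0,0.1,0,0,0,0,0.15,0],
)

```text
t: 10.35
eef_pos: [0.5796, -0.0161, 0.1105]
orientation: [[-0.574, -0.819, -0.009], [-0.819, 0.574, 0.002], [0.004, 0.008, -1.0]]
wrist_force: [0.9, -0.0, -2.6]
gripper_width: 0.0372
```

```bash
python3 - <<'E'
from h import *
to([.5795,-.016,.11],145)
E
```

```text
t 10.35 p [ 0.5796 -0.0161  0.1105] ydir 144.97 tilt [-0.0085  0.0017] j [ 14.5  29.7 -20.  104.4  12.9  48.6 133.2]
F [ 0.95 -0.04 -2.56] M [-0.024 -0.126 -0.022] w 0.0372
shift cm [0.   0.01 0.05] dist 0.06 turn -0.03
```

Request:
servo_tool(
  steps=[0,0,0,0.05,0,0,0,0,0.1,0,0,0,0,0.1,0],
)

```text
t: 10.6
eef_pos: [0.5797, -0.0161, 0.1094]
orientation: [[-0.574, -0.819, -0.008], [-0.819, 0.574, 0.002], [0.004, 0.008, -1.0]]
wrist_force: [0.7, -0.1, -4.0]
gripper_width: 0.0378
```

Request:
servo_tool(
  steps=[0,0,0,0.05,0,0,0,0,0.1,0,0,0,0,0.1,0],
)

```text
t: 10.85
eef_pos: [0.5796, -0.0161, 0.1084]
orientation: [[-0.574, -0.819, -0.008], [-0.819, 0.574, 0.002], [0.004, 0.008, -1.0]]
wrist_force: [0.5, -0.9, -1.9]
gripper_width: 0.0375
```

Request:
servo_tool(
  steps=[0,0,0,0.05,0,0,0,0,0.1,0,0,0,0,0.1,0],
)

```text
t: 11.1
eef_pos: [0.5797, -0.0161, 0.1073]
orientation: [[-0.574, -0.819, -0.008], [-0.819, 0.574, 0.002], [0.003, 0.008, -1.0]]
wrist_force: [0.6, -0.6, -2.6]
gripper_width: 0.0373
```

Request:
servo_tool(
  steps=[0,0,0,0.05,0,0,0,0,0.1,0,0,0,0,0.1,0],
)

```text
t: 11.35
eef_pos: [0.5797, -0.0161, 0.1065]
orientation: [[-0.574, -0.819, -0.008], [-0.819, 0.574, 0.002], [0.004, 0.008, -1.0]]
wrist_force: [-1.4, 0.7, 0.2]
gripper_width: 0.0375
```

Request:
servo_tool(
  steps=[0,0,0,0.05,0,0,0,0,0.1,0,0,0,0,0.1,0],
)

```text
t: 11.6
eef_pos: [0.5797, -0.0161, 0.1064]
orientation: [[-0.574, -0.819, -0.008], [-0.819, 0.574, 0.001], [0.004, 0.007, -1.0]]
wrist_force: [-3.6, -0.2, 7.3]
gripper_width: 0.0375
```

```bash
python3 - <<'E'
from h import *
to([.5795,-.016,.104],145)
E
```

```text
t 11.6 p [ 0.5797 -0.0161  0.1064] ydir 144.97 tilt [-0.0083  0.0012] j [ 14.4  30.  -19.9 104.5  13.1  48.2 133.1]
F [-3.59 -0.16  7.32] M [-0.036  0.698  0.03 ] w 0.0375
shift cm [0.   0.02 0.24] dist 0.24 turn -0.03
```

Request:
servo_tool(
  steps=[0,0,0,0.02,5,0,0,0,0.035,10,0,0,0,0.05,15,0,0,0,0.065,20,0,0,0,0.065,20],
)

```text
t: 12.02
eef_pos: [0.5799, -0.0159, 0.1058]
orientation: [[-0.821, -0.571, -0.008], [-0.571, 0.821, 0.001], [0.006, 0.006, -1.0]]
wrist_force: [0.9, 1.3, -1.5]
gripper_width: 0.0374
```

```bash
python3 - <<'E'
from h import *
to([.5797,-.016,.104],145)
E
```

```text
t 12.02 p [ 0.5799 -0.0159  0.1058] ydir 124.81 tilt [-0.0078  0.0013] j [ 10.8  29.5 -15.2 104.7   9.9  47.6 115.5]
F [ 0.86  1.26 -1.49] M [ 0.069 -0.121  0.   ] w 0.0374
shift cm [ 0.02 -0.    0.18] dist 0.19 turn -20.19
```

Request:
servo_tool(
  steps=[0,0,0,0.02,5,0,0,0,0.035,10,0,0,0,0.05,15,0,0,0,0.065,20,0,0,0,0.065,20],
)

```text
t: 12.43
eef_pos: [0.5798, -0.0156, 0.1052]
orientation: [[-0.967, -0.255, -0.008], [-0.256, 0.967, 0.001], [0.007, 0.003, -1.0]]
wrist_force: [0.4, -0.4, -0.7]
gripper_width: 0.0377
```

```bash
python3 - <<'E'
from h import *
to([.5797,-.016,.104],145)
E
```

```text
t 12.43 p [ 0.5798 -0.0156  0.1052] ydir 104.8 tilt [-0.0078  0.0012] j [  7.1  29.1 -10.5 104.8   6.8  47.1  98. ]
F [ 0.36 -0.42 -0.74] M [0.058 0.003 0.004] w 0.0377
shift cm [ 0.02 -0.04  0.12] dist 0.13 turn -40.2
```

Request:
servo_tool(
  steps=[0,0,0,0.02,5,0,0,0,0.035,10,0,0,0,0.05,15,0,0,0,0.05,15],
)

```text
t: 12.77
eef_pos: [0.5799, -0.0154, 0.1047]
orientation: [[-1.0, 0.002, -0.008], [0.002, 1.0, 0.001], [0.008, 0.001, -1.0]]
wrist_force: [-0.4, 0.4, -0.6]
gripper_width: 0.0374
```

```bash
python3 - <<'E'
from h import *
to([.5797,-.016,.104],145)
E
```

```text
t 12.77 p [ 0.5799 -0.0154  0.1047] ydir 89.89 tilt [-0.0076  0.0012] j [  4.4  28.9  -7.  105.    4.5  46.8  85. ]
F [-0.42  0.36 -0.63] M [0.13  0.049 0.079] w 0.0374
shift cm [ 0.02 -0.06  0.07] dist 0.1 turn -55.11
```

Request:
servo_tool(
  steps=[0,0,0,0.02,5,0,0,0,0.035,10,0,0,0,0.05,15,0,0,0,0.05,15],
)

```text
t: 13.1
eef_pos: [0.58, -0.0152, 0.1042]
orientation: [[-0.966, 0.258, -0.007], [0.258, 0.966, 0.001], [0.007, -0.001, -1.0]]
wrist_force: [-1.1, 0.5, -1.9]
gripper_width: 0.0374
```

```bash
python3 - <<'E'
from h import *
to([.5797,-.016,.104],145)
E
```

```text
t 13.1 p [ 0.58   -0.0152  0.1042] ydir 75.04 tilt [-0.0074  0.0011] j [  1.7  28.8  -3.5 105.1   2.2  46.6  72. ]
F [-1.15  0.53 -1.86] M [ 0.114  0.077 -0.005] w 0.0374
shift cm [ 0.01 -0.08  0.02] dist 0.09 turn -69.96
```

```bash
cat >> h.py <<'E'
def avg(n=6):
    F=[];M=[];Z=[]
    for _ in range(n):
        read_camera("top");o=get_obs();F.append(o["wrist_force"]);M.append(o["moment"]);Z.append(o["eef_pos"])
    R=np.array(o["orientation"]);yd=np.degrees(np.arctan2(R[1,1],R[0,1]))
    F=np.array(F);M=np.array(M)
    print("t",round(o["t"],2),"yd",round(yd,1),"p",np.mean(Z,0).round(5),"F",F.mean(0).round(2),"sd",F.std(0).round(2),"M",M.mean(0).round(3),"sd",M.std(0).round(3),"j7",round(o["joint_pos"][6],1))
E
python3 -c "
from h import *
avg()"
```

```text
t 13.4 yd 75.0 p [ 0.58006 -0.01524  0.10422] F [ 0.3   0.39 -0.48] sd [0.45 0.32 0.32] M [0.133 0.018 0.011] sd [0.072 0.014 0.026] j7 72.0
```

Request:
servo_tool(
  steps=[0,0,0,0.015,5,0,0,0,0.03,10,0,0,0,0.03,10],
)

```text
t: 13.65
eef_pos: [0.5801, -0.0153, 0.1039]
orientation: [[-0.906, 0.423, -0.007], [0.423, 0.906, 0.001], [0.007, -0.002, -1.0]]
wrist_force: [0.6, 0.4, -1.4]
gripper_width: 0.0371
```

```bash
python3 -c "
from h import *
avg(4)"
```

```text
t 13.85 yd 65.2 p [ 0.58023 -0.01534  0.10393] F [ 0.12 -0.15 -1.36] sd [0.4  0.07 0.33] M [ 0.055 -0.164 -0.005] sd [0.035 0.029 0.014] j7 63.5
```

Request:
servo_tool(
  steps=[0,0,0,0.015,5,0,0,0,0.03,10,0,0,0,0.03,10],
)

```text
t: 14.1
eef_pos: [0.5801, -0.0152, 0.1036]
orientation: [[-0.82, 0.572, -0.007], [0.572, 0.82, 0.001], [0.007, -0.003, -1.0]]
wrist_force: [-0.3, 0.1, -0.9]
gripper_width: 0.0369
```

```bash
python3 -c "
from h import *
avg(4)"
```

```text
t 14.3 yd 55.4 p [ 0.58023 -0.01533  0.10368] F [-0.31  0.4  -0.27] sd [0.21 0.41 0.32] M [0.123 0.014 0.021] sd [0.024 0.038 0.021] j7 54.9
```

Request:
servo_tool(
  steps=[0,0,0,0.015,5,0,0,0,0.03,10,0,0,0,0.03,10],
)

```text
t: 14.55
eef_pos: [0.5803, -0.0151, 0.1035]
orientation: [[-0.711, 0.703, -0.007], [0.703, 0.711, 0.002], [0.006, -0.004, -1.0]]
wrist_force: [0.0, 0.2, 0.3]
gripper_width: 0.0375
```

```bash
python3 -c "
from h import *
avg(4)"
```

```text
t 14.75 yd 45.5 p [ 0.58045 -0.01522  0.10353] F [-0.04  0.56  0.35] sd [0.22 0.29 0.6 ] M [ 0.201 -0.02   0.014] sd [0.049 0.016 0.022] j7 46.4
```

Request:
servo_tool(
  steps=[0,0,0,0.015,5,0,0,0,0.03,10,0,0,0,0.03,10],
)

```text
t: 15.0
eef_pos: [0.5806, -0.015, 0.1034]
orientation: [[-0.58, 0.814, -0.006], [0.814, 0.58, 0.002], [0.005, -0.004, -1.0]]
wrist_force: [0.6, 0.8, 1.7]
gripper_width: 0.0378
```

```bash
python3 -c "
from h import *
avg(4)"
```

```text
t 15.2 yd 35.7 p [ 0.58072 -0.01518  0.10341] F [-0.55  1.02  1.35] sd [0.28 0.34 0.33] M [ 0.271 -0.11   0.006] sd [0.012 0.016 0.039] j7 37.9
```

Request:
servo_tool(
  steps=[0,0,0,0,4,0,0,0,0,8,0,0,0,0,8],
)

```text
t: 15.45
eef_pos: [0.5808, -0.0151, 0.1034]
orientation: [[-0.464, 0.886, -0.006], [0.886, 0.464, 0.002], [0.004, -0.005, -1.0]]
wrist_force: [0.6, 0.9, 0.0]
gripper_width: 0.0375
```

```bash
python3 -c "
from h import *
avg(5)"
```

```text
t 15.7 yd 27.8 p [ 0.58081 -0.0152   0.10343] F [0.1  0.8  1.26] sd [0.26 0.34 0.2 ] M [ 0.279 -0.085  0.015] sd [0.021 0.02  0.044] j7 31.1
```

Request:
servo_tool(
  steps=[0,0,0,0.01,4,0,0,0,0.01,8,0,0,0,0.01,8],
)

```text
t: 15.95
eef_pos: [0.5808, -0.0152, 0.1033]
orientation: [[-0.337, 0.941, -0.006], [0.941, 0.337, 0.002], [0.003, -0.005, -1.0]]
wrist_force: [0.5, 1.2, 1.0]
gripper_width: 0.0373
```

```bash
python3 -c "
from h import *
avg(5)"
```

```text
t 16.2 yd 19.9 p [ 0.58079 -0.01532  0.10329] F [-0.1   0.79  1.11] sd [0.3  0.39 0.18] M [ 0.247 -0.116  0.009] sd [0.023 0.046 0.028] j7 24.2
```

Request:
servo_tool(
  steps=[0,0,0,0,3,0,0,0,0,6,0,0,0,0,6],
)

```text
t: 16.45
eef_pos: [0.5808, -0.0154, 0.1032]
orientation: [[-0.239, 0.971, -0.006], [0.971, 0.239, 0.001], [0.003, -0.005, -1.0]]
wrist_force: [-0.0, 1.1, 0.1]
gripper_width: 0.0369
```

```bash
python3 -c "
from h import *
avg(6)"
```

```text
t 16.75 yd 13.9 p [ 0.58082 -0.01547  0.10315] F [ 0.44  0.65 -1.16] sd [0.52 0.37 0.41] M [ 0.175 -0.419 -0.11 ] sd [0.027 0.019 0.022] j7 19.1
```

Request:
servo_tool(
  steps=[0,0,0,0,3,0,0,0,0,6,0,0,0,0,6],
)

```text
t: 17.0
eef_pos: [0.581, -0.0154, 0.103]
orientation: [[-0.137, 0.991, -0.005], [0.991, 0.137, 0.001], [0.002, -0.005, -1.0]]
wrist_force: [1.1, 0.5, -3.5]
gripper_width: 0.0372
```

```bash
python3 -c "
from h import *
avg(6)"
```

```text
t 17.3 yd 8.0 p [ 0.58099 -0.01539  0.10302] F [ 2.12  0.92 -4.25] sd [0.62 0.37 0.7 ] M [ 0.225 -0.845 -0.177] sd [0.027 0.067 0.026] j7 14.0
```

Request:
servo_tool(
  steps=[0,0,0.02,0.02,3,0,0,0.02,0.03,6,0,0,0.02,0.04,9,0,0,0.02,0.05,12,0,0,0.02,0.05,12],
)

```text
t: 17.72
eef_pos: [0.5813, -0.0156, 0.1026]
orientation: [[0.071, 0.997, -0.005], [0.997, -0.071, 0.001], [0.001, -0.005, -1.0]]
wrist_force: [0.8, 1.0, -3.3]
gripper_width: 0.0375
```

```bash
python3 -c "
from h import *
avg(6)"
```

```text
t 18.02 yd -4.0 p [ 0.58131 -0.01561  0.10262] F [ 1.26 -0.14 -2.99] sd [0.57 0.53 0.58] M [-0.033 -0.851 -0.229] sd [0.04  0.023 0.023] j7 3.7
```

Request:
servo_tool(
  steps=[0,0,0.01,0.02,3,0,0,0.01,0.03,6,0,0,0.01,0.04,9,0,0,0.01,0.045,12,0,0,0.01,0.045,12],
)

```text
t: 18.43
eef_pos: [0.5814, -0.0157, 0.1022]
orientation: [[0.276, 0.961, -0.005], [0.961, -0.276, 0.001], [-0.0, -0.005, -1.0]]
wrist_force: [1.4, -0.8, -1.5]
gripper_width: 0.0377
```

```bash
python3 -c "
from h import *
avg(6)
im,d=read_camera('wrist');cv2.imwrite('pics/w8.png',im)"
```

```text
t 18.73 yd -16.0 p [ 0.5814  -0.01568  0.10223] F [ 0.88 -0.05 -2.19] sd [0.19 0.66 0.39] M [-0.081 -0.778 -0.284] sd [0.043 0.026 0.041] j7 -6.5
```

View pics/w8.png

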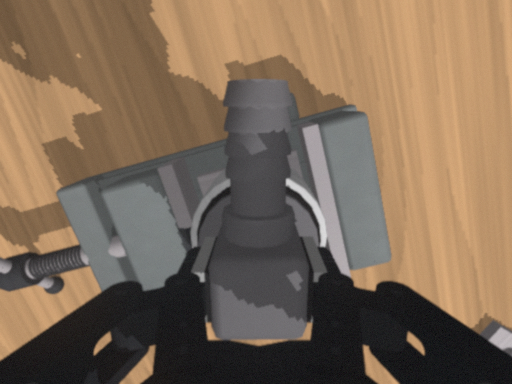

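Request:
servo_tool(
  steps=[0.6,0,0,0,0,0.7,0,0,0,0,0.8,0,0,0,0,0.8,0,0,0,0,0.8,0,0,0,0],
)

```text
t: 19.2
eef_pos: [0.5813, -0.0156, 0.1022]
orientation: [[0.275, 0.961, -0.005], [0.961, -0.275, 0.002], [0.0, -0.006, -1.0]]
wrist_force: [0.8, -0.0, -0.5]
gripper_width: 0.0683
```

```bash
python3 -c "
from h import *
avg(3)
im,d=read_camera('wrist');cv2.imwrite('pics/w9.png',im)"
```

```text
t 19.35 yd -16.0 p [ 0.58134 -0.01564  0.10225] F [-0.46  0.22 -0.15] sd [0.32 0.21 0.59] M [0.018 0.01  0.014] sd [0.019 0.037 0.018] j7 -6.5
```

View pics/w9.png

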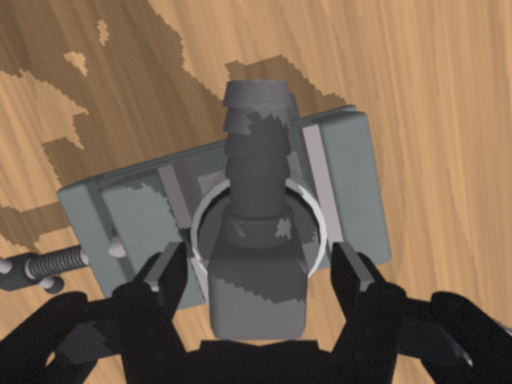

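The elbow stayed put on release: barb tip at (258,80) as before, and the wrist reads zero. Next I retreat straight up.

Request:
servo_tool(
  steps=[0.8,0,0,-1,0,0.8,0,0,-3,0,0.8,0,0,-6,0,0.8,0,0,-9,0,0.8,0,0,-12,0],
)

```text
t: 19.82
eef_pos: [0.5817, -0.0161, 0.2241]
orientation: [[0.275, 0.961, -0.005], [0.961, -0.275, 0.001], [-0.0, -0.006, -1.0]]
wrist_force: [1.9, 0.4, 0.3]
gripper_width: 0.0679
```

Request:
servo_tool(
  steps=[0.8,0,0,-2,0,0.8,0,0,-4,0,0.8,0,0,-4,0,0.8,0,0,-4,0],
)

```text
t: 20.15
eef_pos: [0.5828, -0.0162, 0.2662]
orientation: [[0.275, 0.961, -0.002], [0.961, -0.275, 0.002], [0.001, -0.002, -1.0]]
wrist_force: [-0.6, 0.3, -0.5]
gripper_width: 0.068
```

```bash
python3 -c "
from h import *
o=get_obs()
im,d=read_camera('wrist');cv2.imwrite('pics/w10.png',im)
im,d=read_camera('side');cv2.imwrite('pics/s10.png',cv2.resize(im[150:320,190:390],None,fx=3.5,fy=3.5,interpolation=cv2.INTER_CUBIC))
avg(2)
# flange top plane and tops via wrist depth
im,d=read_camera('wrist')
P=np.array([[atdepth('wrist',u,v,d[v,u],o) for u in range(200,320)] for v in range(100,260)])
z=P[...,2];m=(z>.135)&(z<.16);print('body top z',np.median(z[m]),P[m].mean(0))
h,e=np.histogram(z[(z>.08)&(z<.16)],40);print([(round(a,4),b) for a,b in zip(e,h) if b>60])
"
```

```text
t 20.35 yd -16.0 p [ 0.58105 -0.01602  0.26304] F [ 0.34  0.38 -0.72] sd [0.73 0.02 0.13] M [0.009 0.009 0.003] sd [0.007 0.046 0.005] j7 -10.5Traceback (most recent call last):
  File "<string>", line 9, in <module>
    P=np.array([[atdepth('wrist',u,v,d[v,u],o) for u in range(200,320)] for v in range(100,260)])
                 ~~~~~~~^^^^^^^^^^^^^^^^^^^^^^
  File "h.py", line 16, in atdepth
    c,R,p=pose(name,obs);return p+R@ray(c,u,v)*dep
          ~~~~^^^^^^^^^^
  File "h.py", line 8, in pose
    c=get_calibration(name)
ValueError: time passes only in moves, steps and waits
```

View pics/w10.png

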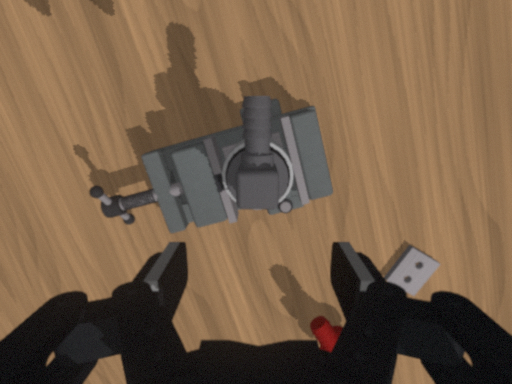

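View pics/s10.png

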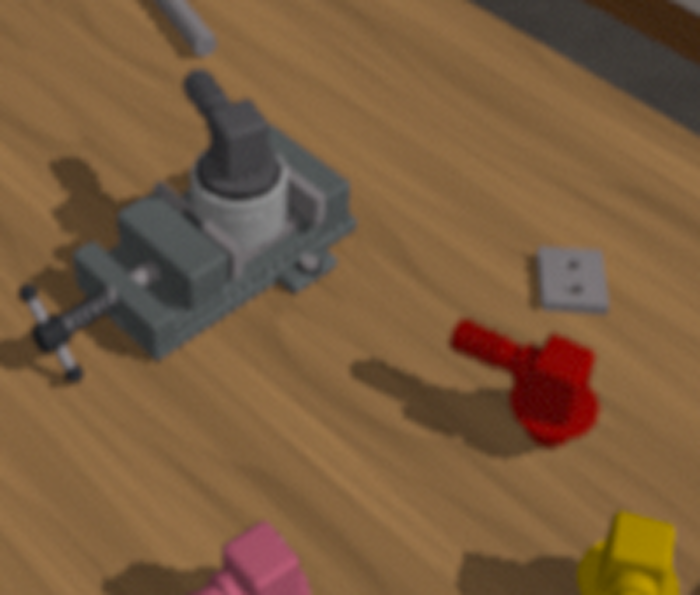

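The elbow sits upright with its flange on the ring (wrist view, body at (258,185)). The barb is still in line with the tool, so it has not backed off. The other parts have not moved, so I'm handing in.

```bash
python3 -c "
from h import *
print(get_obs()['t']);print(close_job())"
```

```text
20.4
the job is handed in; nothing more can be done
None
```

The grey elbow is screwed into the vice socket, nipped up on the seal and released upright. I handed the job in at t = 20.4 s.

- **Insertion:** I lowered the elbow until it rested on the thread with about 10 N of contact. It then ran down clockwise for about 125° with almost no turning moment.
- **Tightening:** Judging where it first bore on the seal gives two answers:
  - Where the ring was first touched with the thread play taken up, the final turn was about 50°.
  - Where it starts to load beyond the elbow's own weight, it was about 41°.

  I stopped between the two, since 45° was asked.
- **Final reading:** The moment was about 0.28 N m, within the 0.2 to 0.45 N m given. The seal was squeezed about 1.6 mm, which puts the foot about 28 mm below the face.
- **After letting go:** The wrist force read zero within noise. The pictures show the elbow upright with its barb direction unchanged, and the parts in view undisturbed.

**Checks that failed or disagreed:**
- The camera estimates of the socket position differed by 2 to 4 mm, so I averaged them. The fit went in without side force.
- The tool was tilted about 0.4° during insertion.
- A last depth-based height check crashed in my script, so I did not repeat it.

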